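# Raise the board support on the clamp bench and hold it at its top stop

### The job

A long shelf board is coming over the clamp bench, so the rising board support must go up to its second, topmost stop. Draw the locking pin out of the post's bore and park it lying in the two open-topped notches of the rest beside the post; then grip the saddle head so that its side button is squeezed in, and lift it past the first stop right up to the second. Finish while still holding the head up there with the button squeezed in (do not let go: I will set the pin while you hold), and leave the other things on the bench where they are.

Things in the scene. Friction and masses are not known exactly. Their poses are not given: they have to be found in the camera images.
- stand: Board support bolted to the bench: origin on the bench top, on the post's axis. x runs along the pin, handle to tip (pull the pin to -x); y from post to pin rest; button on the -y side. Base plate 86 x 150 x 6 mm (y -48 to 102). Square sleeve 44 mm, top 76 mm up. Pin bore 14.6 mm wide along x, 46 mm up, with a front bush to x = -44 and a rear one to +25 mm. Post and sleeve go on below the bench.
- pin_handle (a point): Centre of the locking pin's wooden handle, 60 (x) x 22 x 24 (tall) mm; x points to the tip. Steel shoulder 20 mm wide at x = 30 to 33, then a 12 mm round shank to the tip at x = 117 mm. 100 g, balance point near x = 51. At the start fully in the bore: handle centre at stand x = -77, 45 mm up; clear of the bore when drawn 84 mm. While in, it blocks the post.
- rest_notch (a point): Point midway between the pin rest's two notches, on a parked pin's axis (stand x -11, y 72, 46 mm up; stand's axes). Two 5 mm flanges at x = -21 and +21 from it, 36 mm wide, notch open on top: floor 6 mm below the point, 15 mm wide to 5 mm above it, flaring to 28 at the ears 18 mm above. Parked: shank in both notches, handle centre at x = -57 to -70 from it (-61 is right).
- head_grip (a point): Centre of the grey saddle head on top of the telescoping post (rises with it), 104 mm above the bench when down. Head 42 (x) x 34 (y) mm, 22 mm below to 24 mm above this point, rubber pad on top. Round steel button, 16 mm across, mid -y face at this height, 7 mm proud: 41 mm over it when out, 35 pressed. Grip it along y, one finger on the button.
- button (a joint): Travel of the head's button in m: 0 = out, 0.006 = fully in (still 1 mm proud). 3.6 N to start, 7 N to hold in. Pressed more than 4.5 mm it frees the catch that locks the post at 0, 45 or 90 mm; let go, it springs out and catches at the next stop.
- post (a joint): Height of the telescoping post in m: 0 = down, 0.045 = first stop, 0.090 = second stop; travel ends solidly at 0.091. Post and head weigh 0.4 to 0.75 kg, sliding friction about 1.5 N: with the button pressed they sink back if not held.
- ramekin_center (a point): Bystander: white ceramic ramekin, 86 mm across, 45 mm tall, with a few screws in it; point at its centre. Not to be disturbed.
- clamp_center (a point): Bystander: black spring clamp lying flat on its side, about 150 x 80 mm, 18 to 20 mm tall; point at its pivot. Not to be disturbed.
- jar_center (a point): Bystander: glass jar with screw lid, 74 mm across, 100 mm tall; point at its centre. Not to be disturbed.
- square_center (a point): Bystander: aluminium try square lying flat, stock 120 mm, blade 180 mm, 16 mm thick; point near the middle of the L. Not to be disturbed.
- tape_center (a point): Bystander: tape measure standing on edge, 70 x 32 x 62 mm; point at its centre. Not to be disturbed.
- glue_center (a point): Bystander: white glue bottle, 60 mm across, 170 mm tall; point at its centre. Not to be disturbed.
- pencil_center (a point): Bystander: carpenter's pencil lying flat, 150 mm long; point at its centre. Not to be disturbed.
Mind the look-alikes: they are no part of the job. What is meant by the part that bears pin_handle is not purple, and is the larger of those in its own colour.

How it is judged:
On the way, in this order (a step that is already met when the one before it is completed fails the run):
1. the pin is drawn clear of the bore while the post is still down (x of pin_handle in the frame of stand below -0.155 m and value of joint post below 0.01 m), for 0.1 s.
2. the pin lies parked in both notches of the rest, let go (x of pin_handle in the frame of rest_notch between -0.08 and -0.048 m and y of pin_handle in the frame of rest_notch between -0.006 and 0.006 m and z of pin_handle in the frame of rest_notch between -0.006 and 0.006 m and angle between the x axis of pin_handle and the x axis of rest_notch, either way round below 0.12 rad and contact force between pin and the fingers below 0.1 N and linear speed of pin below 0.02 m/s), for 0.2 s.
3. with the button squeezed in, the post is lifted past the first stop (value of joint button above 0.0045 m and value of joint post above 0.055 m).
At the end, for the whole second after the job is handed in: Fingers hold the saddle head (over 3 N), button squeezed in at least 4.5 mm so only the hand carries the post, still at the second stop (at least 86 of 90 mm up); the pin lies untouched in both notches (within 6 mm and 0.12 rad of their line), handle outside (all of step 2 and value of joint post above 0.086 m and value of joint button above 0.0045 m and contact force between post and the fingers above 3 N and velocity of joint post between -0.02 and 0.02 m/s); the arm keeps its last pose, push and grip.
It fails at once if one of the bystanders was pushed more than 25 mm from its place (distance of any of ramekin_center, clamp_center, jar_center, square_center, tape_center, glue_center, pencil_center from where it was at the start of the episode above 0.025 m).
It also fails if it takes over 48 s, if anything falls off the work surface, if the arm or the gripper's body presses on something with over 40 N, if the wrist force passes 120 N, or if a joint passes its speed limit or range.

### The arm

A 6-joint arm with a two-finger parallel gripper is mounted at the origin on the work surface. World frame = base frame: x ahead of the robot, y to its left, z up, the work surface at z = 0. Lengths are in m, angles in rad, forces in N, time in s.
With the tool pointing down it reaches from about 0.35 to 0.775 m from the base axis. Payload 5.5 kg.
Tool frame: the origin (TCP) lies between the finger pads; the fingertips stand 11 mm ahead of it and the grasp point (between the pads) lies 8 mm behind it (tips_ahead is the distance from the TCP to the fingertips, in m); z points along the fingers, y is the line along which they close (so a half turn about z gives the same grasp; the last joint's range is limited). The gripper opens to 85 mm and grips with 20 to 120 N. Pads are 22 mm wide; open, the fingers measure 114 mm over their backs; the gripper's body (76 mm by 85 mm) begins 54 mm behind the grasp point. The pads swing forward as they close: fully open they stand 13 mm farther back than shut.
Start: joints at [-1.331, 0.313, 0.046, 1.304, 0, 1.431], TCP at [0.213, -0.534, 0.242] pointing down, gripper open.
Joint ranges: [-2.76, 2.76], [-0.86, 1.69], [-1.03, 1.26], [-2.2, 2.34], [-1.47, 1.5], [-3.14, 3.14]. Speed limits (rad/s): [2.57, 2.57, 3.14, 3.14, 3.14, 3.14].

### API

Orientations are given as a unit quaternion [w, x, y, z].
In Python, from workcell import * gives the robot as it stands. The module is installed in compiled form; this text tells all that it offers.
- The arm moves only by the tool jog_arm, never from a script. Its argument "moves" is a list of rows, each an object with "fingers": the closure, from 0 (fully open) to 1 (shut); "slide": the shift along the tool's x, y, z in mm, a list of three; "angular": the turn, a rotation vector about the tool's x, y, z in degrees, a list of three. A call has 1 to 10 rows; each row is the pose to reach, as a shift and turn from the pose commanded when the call began, along the tool's axes at that moment; what a row does not reach only later rows make up. A row lasts 1/12 s, in which the tool goes at most 41.7 mm and 7.16 degrees, less where a joint would pass 70% of its speed; a pose out of reach is approached as far as the arm can. A call with a gripper value outside its range is refused whole. The fingers move at their own pace and stop on an object; "squeeze" is the grip in N (left out, the last holds). Time passes only in rows, so rows that repeat a pose let the fingers close. It gives the time, the measured TCP pose, the force, the opening and the grip force at its end, in the units of the state.
- get_state(): the state, without advancing time (a new reading comes with each control period).
- read_camera(name): name is "scene" or "top"; returns a dict with "color" (420x560x3 uint8, red, green, blue), "fovy" (degrees; the focal length in pixels is half the picture's height over the tangent of half this angle, whatever the lens; pixels are square), "cx", "cy" (the principal point, pixels), "world_from_camera" (4x4, takes a point from camera to world coordinates). Camera axes: x right, y down, z forward; pixel columns grow to the right and rows downward; lengths in m; the calibration is good to about 2 mm. A picture is of the moment at which its call begins. There is no depth.
- hand_in(): hands the job in; it is judged then, once.
Trained networks look in a picture, given as the dict that the camera call returned (one of the last four; its "shot" number tells which), for a name from the list of things; names that differ only in an ending like _2 or _b are one class to them, and where a whole thing is asked for, a point or a joint stands for the part that bears it (a point fixed in the world has none). Each returns a list of dicts, best first, with "p" (0 to 1); they miss things now and then, are a little off and sometimes report something else, mostly with a low value. They report only what shows in the picture. A call takes as long as a camera call. They do not tell look-alikes from the thing itself.
- look_for(target, picture): "point" ([column, row] in pixels, amid what is visible of it).
- tip_of(target, picture): "point" ([column, row] in pixels: a listed point, or the origin of a listed thing).
The state is a dict: "clock": time; "joint_pos": joint angles; "qvel": joint speeds; "tau": joint torques, N m; "tcp_pos": TCP position; "orientation": TCP orientation; "wrist_force": force on the tool from outside, world axes, zero at the start; "ft_torque": the same for the moment, N m; "finger_gap": finger opening in m; "grip_force": force on a finger pad.
Only numpy, scipy, OpenCV 4.12 (cv2) and the standard library are available. Lean on these libraries where they do the work, as an engineer would, in place of code of your own. Each camera call takes 0.05 s, during which the arm holds its last target. There are 200 camera calls.

## Working session

There is one attempt and no reset: what is moved stays moved. The work goes in short steps, Python scripts to look and compute and a tool call to move; the robot and the scene stay as the last step left them, time stands still between calls to the robot, and variables do not carry over. Pictures are saved under pics/ and viewed, at most 10 in all, crops included, and the job is handed in when it is done.

Besides the shell and the picture viewer there is one more tool, called after "Call:" by a JSON object that holds its "fn" and its "kwargs". jog_arm: Moves the arm, as the interface text tells. Its arguments: {"type":"object","properties":{"moves":{"type":"array","items":{"type":"object","properties":{"fingers":{"type":"number"},"slide":{"type":"array","items":{"type":"number"}},"angular":{"type":"array","items":{"type":"number"}}}}},"squeeze":{"type":"number"}},"required":["moves"]}

```bash
mkdir -p pics; cat > h.py <<'E'
from workcell import *
import numpy as np, cv2
def save(p,n,crop=None,s=1):
    im=p["color"][:,:,::-1]
    if crop: im=im[crop[1]:crop[3],crop[0]:crop[2]]
    cv2.imwrite("pics/"+n,cv2.resize(np.ascontiguousarray(im),None,fx=s,fy=s,interpolation=cv2.INTER_CUBIC))
def cam(p):
    f=p["color"].shape[0]/2/np.tan(np.radians(p["fovy"])/2); return f,np.array(p["world_from_camera"])
def ray(p,uv):
    f,T=cam(p); d=T[:3,:3]@np.array([(uv[0]-p["cx"])/f,(uv[1]-p["cy"])/f,1]); return T[:3,3],d/np.linalg.norm(d)
def atz(p,uv,z):
    o,d=ray(p,uv); return o+d*(z-o[2])/d[2]
def proj(p,X):
    f,T=cam(p); c=T[:3,:3].T@(np.array(X)-T[:3,3]); return np.array([f*c[0]/c[2]+p["cx"],f*c[1]/c[2]+p["cy"]])
def tri(p,a,q,b):
    A=np.zeros((3,3));r=np.zeros(3)
    for o,d in (ray(p,a),ray(q,b)):
        M=np.eye(3)-np.outer(d,d);A+=M;r+=M@o
    return np.linalg.solve(A,r)
E
python3 - <<'E'
from h import *
s=read_camera("scene");t=read_camera("top")
save(s,"s0.png");save(t,"t0.png")
for n,p in (("s",s),("t",t)):
    print(n,p["fovy"],p["cx"],p["cy"],np.round(p["world_from_camera"],3).tolist())
    for k in ["stand","pin_handle","rest_notch","head_grip","button"]:
        for fn in (tip_of,look_for):
            try: print(n,k,fn.__name__,[(np.round(d["point"]).tolist(),round(d["p"],2)) for d in fn(k,p)])
            except Exception as e: print(k,fn.__name__,e)
print(get_state())
E
```

```text
s 48.40717836809707 285.7486946706601 213.92949419857217 [[0.892, 0.311, -0.327, 0.948], [0.451, -0.598, 0.662, -0.877], [0.011, -0.738, -0.674, 1.001], [0.0, 0.0, 0.0, 1.0]]
s stand call [([323.0, 232.0], 0.55)]
s stand call [([326.0, 220.0], 0.78), ([326.0, 207.0], 0.66)]
s pin_handle call [([299.0, 211.0], 0.65), ([248.0, 186.0], 0.58), ([244.0, 228.0], 0.55)]
s pin_handle call [([248.0, 186.0], 0.71), ([246.0, 230.0], 0.7), ([345.0, 194.0], 0.65), ([299.0, 213.0], 0.63)]
s rest_notch call [([328.0, 207.0], 0.75)]
s rest_notch call [([323.0, 222.0], 0.81)]
s head_grip call [([325.0, 208.0], 0.56)]
s head_grip call [([324.0, 206.0], 0.66)]
button call it knows: clamp_center, glue_center, head_grip, jar_center, pencil_center, pin_handle, ramekin_center, rest_notch, square_center, stand, tape_center
s button call []
t 47.73367097898008 273.4764359450378 210.752618170681 [[-0.002, -0.997, 0.077, 0.366], [-1.0, 0.002, 0.004, 0.011], [-0.004, -0.077, -0.997, 1.611], [0.0, 0.0, 0.0, 1.0]]
t stand call [([252.0, 179.0], 0.66), ([308.0, 176.0], 0.29), ([233.0, 180.0], 0.26)]
t stand call [
[... 553 characters left out ...]
_pos': array([-1.33061383e+00,  3.13153791e-01,  4.61176335e-02,  1.30360179e+00,
        7.57968969e-06,  1.43119294e+00]), 'qvel': array([ 7.43774642e-05,  1.45048783e-03,  1.08787922e-03,  7.53359306e-04,
       -8.23425145e-04,  1.26283485e-04]), 'tau': array([ 9.08050042e-04, -4.80472183e+01,  2.98819399e+01,  3.01950422e-04,
       -9.13717145e-05, -1.31973485e-05]), 'tcp_pos': array([ 0.21316759, -0.53407765,  0.24235672]), 'orientation': array([7.88995043e-05, 9.82024444e-01, 1.88753767e-01, 7.76581149e-06]), 'wrist_force': array([-0.32340119, -0.15125717, -0.46031806]), 'ft_torque': array([ 0.01148935, -0.04372518, -0.01572855]), 'grip_force': 0.0, 'finger_gap': 0.08516493280461701}
```

View pics/s0.png

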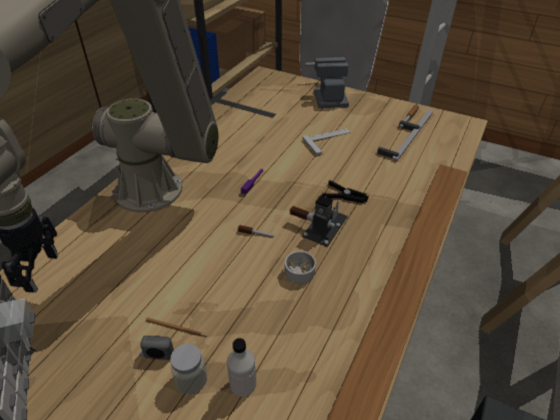

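View pics/t0.png

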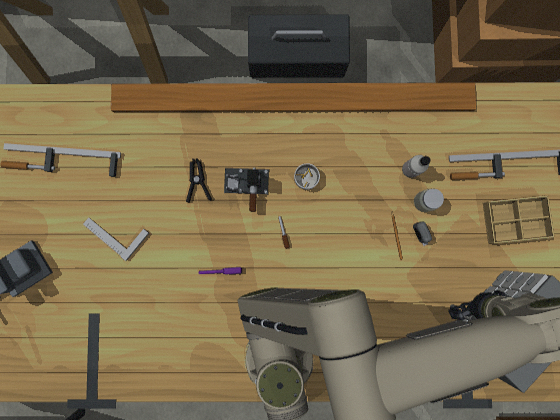

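The scene picture shows the stand at (322,215), with the brown-handled pin in its bore at (299,211). The things that could be taken for the pin are a purple one at (248,186) (top 222,271), a small loose brown one at (246,230) (top 285,233), and the brown handle in the stand at (299,211) (top 253,200). I choose the last, since it is brown, larger and sits in the stand. I'll check it in a close crop.

```bash
python3 - <<'E'
from h import *
s=read_camera("scene");t=read_camera("top")
a=cv2.resize(s["color"][170:250,230:350],None,fx=6,fy=6,interpolation=cv2.INTER_CUBIC)[:,:,::-1][:, :]
save(s,"c1.png",(280,170,380,245),8)
save(t,"c2.png",(215,155,315,230),8)
E
```

```text
(no output)
```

View pics/c1.png

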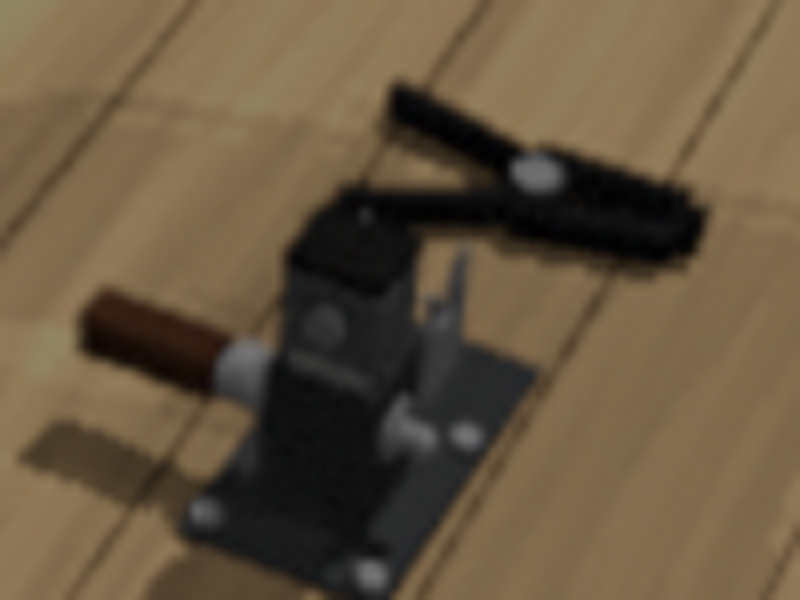

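View pics/c2.png

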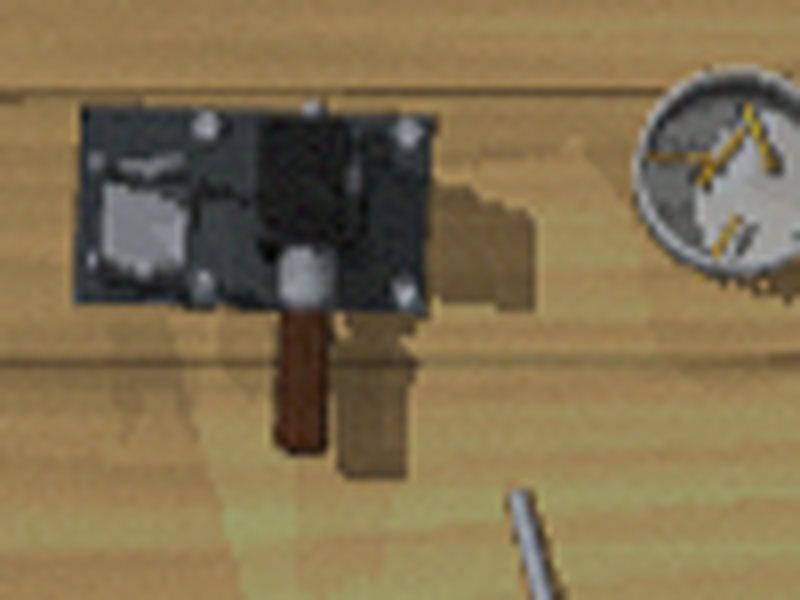

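```bash
cat > fit.py <<'E'
from h import *
from scipy.optimize import least_squares
s=read_camera("scene");t=read_camera("top")
def c(u,v,o): return np.array([(u+.5)/8-.5+o[0],(v+.5)/8-.5+o[1]])
T0=(215,155);S0=(280,170)
obs=[(t,c(82,104,T0),(43,102,6)),(t,c(434,117,T0),(43,-48,6)),(t,c(425,312,T0),(-43,-48,6)),(t,c(76,300,T0),(-43,102,6)),
(t,c(304,180,T0),(0,0,128)),(t,c(301,452,T0),(-107,0,57)),
(s,c(180,530,S0),(-43,-48,6)),(s,c(540,375,S0),(43,102,6)),(s,c(324,327,S0),(0,-24,104)),(s,c(88,325,S0),(-107,0,46))]
def W(v,X):
    cs,sn=np.cos(v[2]),np.sin(v[2]);X=np.array(X)/1e3
    return np.array([v[0]+cs*X[0]-sn*X[1],v[1]+sn*X[0]+cs*X[1],X[2]])
def res(v): return np.concatenate([proj(p,W(v,X))-uv for p,uv,X in obs])
for k in (range(10),range(6),range(6,10)):
    full=obs; o2=[full[i] for i in k]
    f=lambda v:np.concatenate([proj(p,W(v,X))-uv for p,uv,X in o2])
    r=least_squares(f,[.45,.07,0.],loss='soft_l1')
    print(np.round(r.x,4),np.degrees(r.x[2]).round(2)); print(np.round(r.fun.reshape(-1,2),1).tolist())
E
python3 fit.py
```

```text
[ 0.5944  0.0825 -0.0336] -1.92
[[-0.0, -0.5], [-0.2, -0.8], [0.1, -0.1], [-0.3, 0.0], [-0.1, -2.0], [0.2, -0.5], [-1.2, -0.4], [-0.1, -0.9], [-0.9, 0.8], [-0.6, -1.0]]
[ 0.5924  0.0822 -0.0409] -2.34
[[0.2, -0.1], [0.0, -0.1], [0.1, 0.6], [-0.3, 0.4], [-0.0, -1.4], [0.0, 0.1]]
[ 0.5972  0.0823 -0.0201] -1.15
[[-0.3, 0.1], [0.3, -0.9], [0.0, 1.2], [-0.1, -0.4]]
```

```bash
cat >> h.py <<'E'
from scipy.spatial.transform import Rotation as R
SX,SY,YAW=0.594,0.0825,np.radians(-2.0)
def st(x,y):
    return SX+np.cos(YAW)*x-np.sin(YAW)*y, SY+np.sin(YAW)*x+np.cos(YAW)*y
def plan(pos,yaw=YAW):
    g=get_state();q=g["orientation"];r=R.from_quat([q[1],q[2],q[3],q[0]])
    a=yaw+np.pi; t=R.from_matrix(np.array([[np.cos(a),np.sin(a),0],[np.sin(a),-np.cos(a),0],[0,0,-1]]).T)
    t=R.from_matrix(np.column_stack([[np.cos(a),np.sin(a),0],[np.sin(a),-np.cos(a),0],[0,0,-1]]))
    print("slide",np.round(r.inv().apply(np.array(pos)-g["tcp_pos"])*1e3,1).tolist(),"ang",np.round(np.degrees((r.inv()*t).as_rotvec()),2).tolist())
    return g
def instand(p):
    d=np.array(p[:2])-[SX,SY];c,s=np.cos(YAW),np.sin(YAW);return np.round([(c*d[0]+s*d[1])*1e3,(-s*d[0]+c*d[1])*1e3,p[2]*1e3],1).tolist()
E
python3 - <<'E'
from h import *
x,y=st(-.077,0);print(x,y);plan([x,y,.16])
E
```

```text
0.5170469063195295 0.08518726124609258
slide [511.8, -462.5, 82.3] ang [-0.0, 0.01, -156.24]
```

Call:
{"fn": "jog_arm", "kwargs": {"moves": [{"fingers":0,"slide":[512,-462,82],"angular":[0,0,-156.2]},{"fingers":0,"slide":[512,-462,82],"angular":[0,0,-156.2]},{"fingers":0,"slide":[512,-462,82],"angular":[0,0,-156.2]},{"fingers":0,"slide":[512,-462,82],"angular":[0,0,-156.2]},{"fingers":0,"slide":[512,-462,82],"angular":[0,0,-156.2]},{"fingers":0,"slide":[512,-462,82],"angular":[0,0,-156.2]},{"fingers":0,"slide":[512,-462,82],"angular":[0,0,-156.2]},{"fingers":0,"slide":[512,-462,82],"angular":[0,0,-156.2]},{"fingers":0,"slide":[512,-462,82],"angular":[0,0,-156.2]},{"fingers":0,"slide":[512,-462,82],"angular":[0,0,-156.2]}], "squeeze": 80}}

```text
clock: 2.03
tcp_pos: [0.3962, -0.1609, 0.1932]
orientation: [0.001, 0.684, 0.73, 0.0]
wrist_force: [1.0, -0.4, 0.3]
finger_gap: 0.0856
grip_force: 0.0
```

```bash
python3 - <<'E'
from h import *
x,y=st(-.077,0);g=plan([x,y,.16]);print(g["clock"],g["tcp_pos"],g["joint_pos"])
E
```

```text
slide [237.8, 136.5, 33.2] ang [0.01, 0.07, -84.29]
2.0333 [ 0.39620448 -0.16091142  0.19321235] [-5.73953946e-01  5.14959527e-02 -3.98623856e-01  1.11952612e+00
 -1.80857207e-05  9.32041756e-01]
```

Call:
{"fn": "jog_arm", "kwargs": {"moves": [{"fingers":0,"slide":[238,136,33],"angular":[0,0,-84.3]},{"fingers":0,"slide":[238,136,33],"angular":[0,0,-84.3]},{"fingers":0,"slide":[238,136,33],"angular":[0,0,-84.3]},{"fingers":0,"slide":[238,136,33],"angular":[0,0,-84.3]},{"fingers":0,"slide":[238,136,33],"angular":[0,0,-84.3]},{"fingers":0,"slide":[238,136,33],"angular":[0,0,-84.3]},{"fingers":0,"slide":[238,136,33],"angular":[0,0,-84.3]},{"fingers":0,"slide":[238,136,33],"angular":[0,0,-84.3]},{"fingers":0,"slide":[238,136,33],"angular":[0,0,-84.3]},{"fingers":0,"slide":[238,136,33],"angular":[0,0,-84.3]}]}}

```text
clock: 2.87
tcp_pos: [0.5175, 0.0838, 0.1598]
orientation: [-0.0, 0.127, 0.992, -0.0]
wrist_force: [-0.7, -0.9, -0.1]
finger_gap: 0.0852
grip_force: 0.0
```

```bash
python3 - <<'E'
from h import *
x,y=st(-.077,0);g=plan([x,y,.16]);print(g["clock"],g["tcp_pos"],g["joint_pos"])
E
```

```text
slide [0.8, 1.2, -0.2] ang [-0.01, -0.02, -12.54]
2.8667 [0.51750113 0.08381003 0.15977065] [ 7.46489082e-03  2.56266895e-01 -2.37951117e-01  1.07700925e+00
 -1.91416179e-04  2.61153617e-01]
```

Call:
{"fn": "jog_arm", "kwargs": {"moves": [{"fingers":0,"slide":[1,1,0],"angular":[0,0,-7]},{"fingers":0,"slide":[1,1,0],"angular":[0,0,-12.5]},{"fingers":0,"slide":[1,1,0],"angular":[0,0,-12.5]},{"fingers":0,"slide":[1,1,35],"angular":[0,0,-12.5]},{"fingers":0,"slide":[1,1,65],"angular":[0,0,-12.5]},{"fingers":0,"slide":[1,1,95],"angular":[0,0,-12.5]},{"fingers":0,"slide":[1,1,115],"angular":[0,0,-12.5]},{"fingers":0,"slide":[1,1,123],"angular":[0,0,-12.5]},{"fingers":0,"slide":[1,1,123],"angular":[0,0,-12.5]},{"fingers":0,"slide":[1,1,123],"angular":[0,0,-12.5]}]}}

```text
clock: 3.7
tcp_pos: [0.517, 0.084, 0.0375]
orientation: [0.0, 0.022, 1.0, -0.0]
wrist_force: [0.4, 0.3, 0.7]
finger_gap: 0.0852
grip_force: 0.0
```

```bash
python3 - <<'E'
from h import *
x,y=st(-.077,0);g=plan([x,y,.037]);print(g["clock"],g["tcp_pos"],g["wrist_force"],instand(g["tcp_pos"]))
t=read_camera("top");s=read_camera("scene")
a=cv2.resize(t["color"][165:225,220:290],None,fx=5.6,fy=5.6,interpolation=cv2.INTER_CUBIC)
b=cv2.resize(s["color"][180:240,275:345],None,fx=5.6,fy=5.6,interpolation=cv2.INTER_CUBIC)
cv2.imwrite("pics/g1.png",np.hstack([a,b])[:,:,::-1])
E
```

```text
slide [0.0, 1.2, 0.5] ang [-0.01, 0.0, -0.58]
3.7 [0.51703505 0.08399635 0.03750456] [0.38973597 0.29740567 0.7133525 ] [-77.0, -1.2, 37.5]
```

View pics/g1.png

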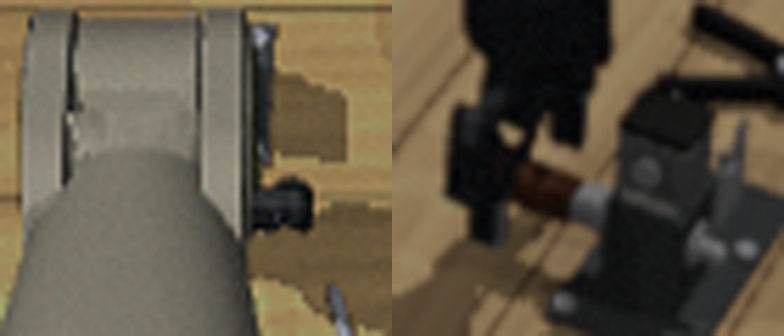

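The right panel shows the open fingers straddling the brown handle (near pixel 520,185), with the body clear of the head. I'll close now.

Call:
{"fn": "jog_arm", "kwargs": {"moves": [{"fingers":0,"slide":[0,1,0],"angular":[0,0,-0.5]},{"fingers":1,"slide":[0,1,0],"angular":[0,0,-0.5]},{"fingers":1,"slide":[0,1,0],"angular":[0,0,-0.5]},{"fingers":1,"slide":[0,1,0],"angular":[0,0,-0.5]},{"fingers":1,"slide":[0,1,0],"angular":[0,0,-0.5]},{"fingers":1,"slide":[0,1,0],"angular":[0,0,-0.5]},{"fingers":1,"slide":[0,1,0],"angular":[0,0,-0.5]},{"fingers":1,"slide":[0,1,0],"angular":[0,0,-0.5]}], "squeeze": 80}}

```text
clock: 4.47
tcp_pos: [0.5168, 0.0851, 0.0373]
orientation: [0.0, 0.017, 1.0, -0.0]
wrist_force: [-0.5, -0.5, 2.4]
finger_gap: 0.0211
grip_force: 77.9
```

```bash
python3 - <<'E'
from h import *
g=get_state();print(g["clock"],instand(g["tcp_pos"]),g["wrist_force"],g["ft_torque"],g["finger_gap"],g["grip_force"])
E
```

```text
4.4667 [-77.2, -0.1, 37.3] [-0.52717907 -0.47828456  2.36483999] [0.06628101 0.07119633 0.02835073] 0.021070309447877366 77.92815685272217
```

Call:
{"fn": "jog_arm", "kwargs": {"moves": [{"fingers":1,"slide":[5,0,0]},{"fingers":1,"slide":[15,0,0]},{"fingers":1,"slide":[27,0,0]},{"fingers":1,"slide":[39,0,0]},{"fingers":1,"slide":[51,0,0]},{"fingers":1,"slide":[63,0,0]},{"fingers":1,"slide":[75,0,0]},{"fingers":1,"slide":[87,0,0]},{"fingers":1,"slide":[97,0,0]},{"fingers":1,"slide":[97,0,0]}]}}

```text
schema error: expected keys fingers, slide, angular
```

```bash
python3 - <<'E'
from h import *
g=get_state();print(g["clock"],instand(g["tcp_pos"]),g["wrist_force"],g["ft_torque"],g["finger_gap"],g["grip_force"])
s=read_camera("scene");save(s,"p1.png",(225,165,345,255),6)
E
```

```text
4.4667 [-77.2, -0.1, 37.3] [-0.52717907 -0.47828456  2.36483999] [0.06628101 0.07119633 0.02835073] 0.021070309447877366 77.92815685272217
```

View pics/p1.png

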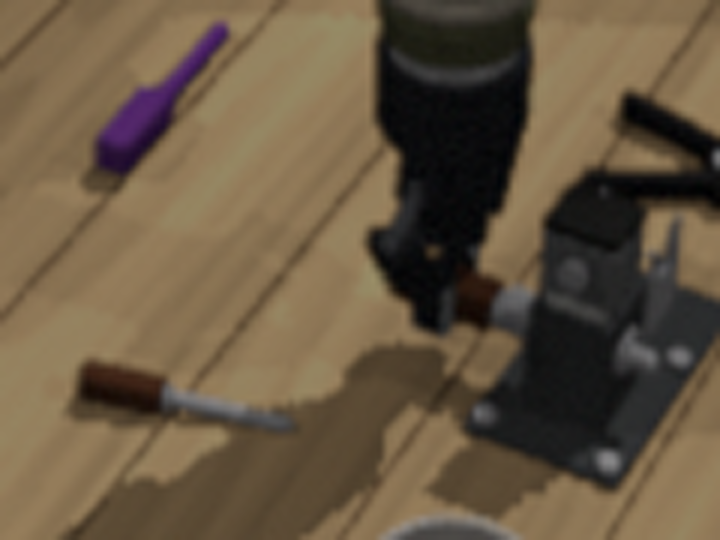

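The move was refused because the rows lacked the angular key. The picture shows the fingers gripping the handle at about (455,300), with the pin still in. I'll resend it.

Call:
{"fn": "jog_arm", "kwargs": {"moves": [{"fingers":1,"slide":[5,0,0],"angular":[0,0,0]},{"fingers":1,"slide":[15,0,0],"angular":[0,0,0]},{"fingers":1,"slide":[27,0,0],"angular":[0,0,0]},{"fingers":1,"slide":[39,0,0],"angular":[0,0,0]},{"fingers":1,"slide":[51,0,0],"angular":[0,0,0]},{"fingers":1,"slide":[63,0,0],"angular":[0,0,0]},{"fingers":1,"slide":[75,0,0],"angular":[0,0,0]},{"fingers":1,"slide":[87,0,0],"angular":[0,0,0]},{"fingers":1,"slide":[97,0,0],"angular":[0,0,0]},{"fingers":1,"slide":[97,0,0],"angular":[0,0,0]}]}}

```text
clock: 5.35
tcp_pos: [0.4158, 0.0886, 0.0363]
orientation: [-0.002, 0.017, 1.0, -0.0]
wrist_force: [-1.1, -0.3, -1.0]
finger_gap: 0.0208
grip_force: 78.1
```

```bash
python3 - <<'E'
from h import *
g=get_state();print(g["clock"],instand(g["tcp_pos"]),g["wrist_force"],g["ft_torque"],g["finger_gap"],g["grip_force"])
s=read_camera("scene");save(s,"p2.png",(225,165,345,255),6)
E
```

```text
5.35 [-178.3, -0.2, 36.3] [-1.09333655 -0.31233399 -1.01787615] [0.00262385 0.08711663 0.03265027] 0.020840820820673952 78.07929039001465
```

View pics/p2.png

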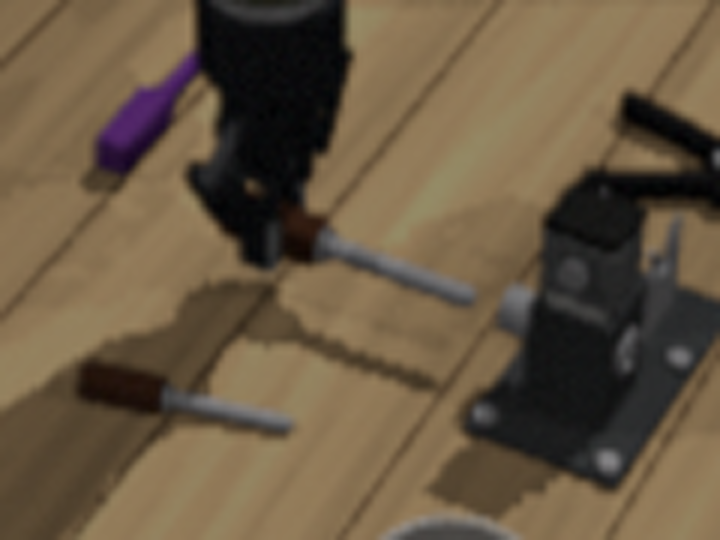

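The pin is clear of the bush, with the tip at (470,295) and the bush at (515,305), and it droops little. Next I'll lift it and carry it over the rest.

Call:
{"fn": "jog_arm", "kwargs": {"moves": [{"fingers":1,"slide":[0,0,-20],"angular":[0,0,0]},{"fingers":1,"slide":[0,10,-45],"angular":[0,0,0]},{"fingers":1,"slide":[0,35,-45],"angular":[0,0,0]},{"fingers":1,"slide":[0,60,-45],"angular":[0,0,0]},{"fingers":1,"slide":[0,72,-45],"angular":[0,0,0]},{"fingers":1,"slide":[-25,72,-45],"angular":[0,0,0]},{"fingers":1,"slide":[-55,72,-45],"angular":[0,0,0]},{"fingers":1,"slide":[-85,72,-45],"angular":[0,0,0]},{"fingers":1,"slide":[-106,72,-45],"angular":[0,0,0]},{"fingers":1,"slide":[-106,72,-45],"angular":[0,0,0]}]}}

```text
clock: 6.23
tcp_pos: [0.5342, 0.1566, 0.0823]
orientation: [0.003, 0.018, 1.0, 0.0]
wrist_force: [1.5, 0.5, -0.9]
finger_gap: 0.0209
grip_force: 78.3
```

```bash
python3 - <<'E'
from h import *
x,y=st(-.0722,.0722);g=plan([x,y,.0815]);print(g["clock"],instand(g["tcp_pos"]),g["wrist_force"],g["ft_torque"],g["finger_gap"],g["grip_force"])
s=read_camera("scene");save(s,"p3.png",(275,150,375,225),8)
print([proj(s,[*st(a/1e3,b/1e3),c/1e3]).round(1).tolist() for a,b,c in ((45,72,90),(-42,72,90),(-72,72,90))])
E
```

```text
slide [9.8, 0.3, 0.7] ang [0.03, 0.33, -0.08]
6.2333 [-62.4, 71.9, 82.3] [ 1.48480576  0.51772394 -0.86159174] [ 0.01184627 -0.02676591  0.02256422] 0.020864850258398727 78.32838535308838
[[346.3, 200.9], [320.0, 191.7], [311.2, 188.7]]
```

View pics/p3.png

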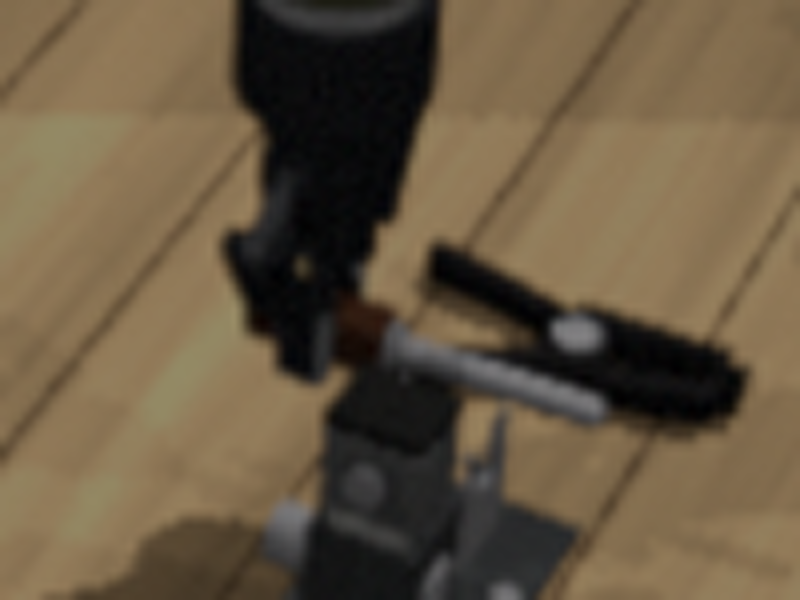

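The pin is held level above the rest, with its tip at (350.7,201). The arm was still moving at the reading, so I'll re-read once it has settled.

```bash
python3 - <<'E'
from h import *
t=read_camera("top");s=read_camera("scene")
x,y=st(-.0722,.0722);g=plan([x,y,.0815]);print(g["clock"],instand(g["tcp_pos"]),g["qvel"].max())
print([proj(s,[*st(a/1e3,b/1e3),c/1e3]).round(1).tolist() for a,b,c in ((49,72,90),(-38,72,90),(49,72,85))])
save(s,"p4.png",(300,175,375,225),8)
E
```

```text
slide [3.5, 0.5, -0.1] ang [-0.02, -0.1, -0.02]
6.3833 [-68.7, 71.7, 81.4] 0.005556869916436326
[[347.5, 201.3], [321.2, 192.1], [347.3, 202.6]]
```

View pics/p4.png

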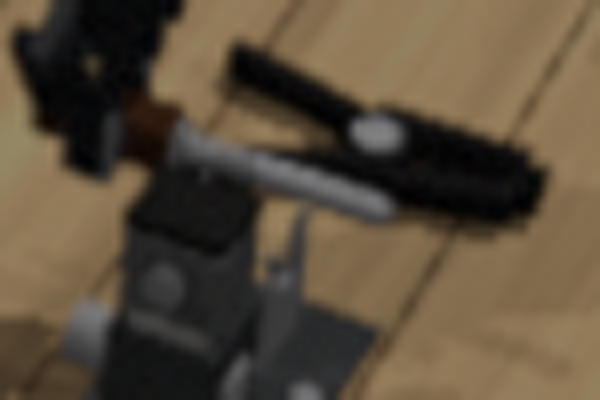

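The tip is at (348.2,201) and the shoulder at (322,192.3). Both are within 1 px of the prediction for a level pin on the notch line, so I'll lower it.

Call:
{"fn": "jog_arm", "kwargs": {"moves": [{"fingers":1,"slide":[3.5,0.3,0],"angular":[0,0,0]},{"fingers":1,"slide":[3.5,0.3,10],"angular":[0,0,0]},{"fingers":1,"slide":[3.5,0.3,20],"angular":[0,0,0]},{"fingers":1,"slide":[3.5,0.3,28],"angular":[0,0,0]},{"fingers":1,"slide":[3.5,0.3,34],"angular":[0,0,0]},{"fingers":1,"slide":[3.5,0.3,38],"angular":[0,0,0]},{"fingers":1,"slide":[3.5,0.3,40],"angular":[0,0,0]},{"fingers":1,"slide":[3.5,0.3,42],"angular":[0,0,0]},{"fingers":1,"slide":[3.5,0.3,42],"angular":[0,0,0]},{"fingers":1,"slide":[3.5,0.3,42],"angular":[0,0,0]}]}}

```text
clock: 7.22
tcp_pos: [0.525, 0.1571, 0.0402]
orientation: [0.0, 0.017, 1.0, -0.0]
wrist_force: [0.2, -0.3, -0.9]
finger_gap: 0.0209
grip_force: 78.3
```

```bash
python3 - <<'E'
from h import *
g=get_state();print(g["clock"],instand(g["tcp_pos"]),g["wrist_force"],g["ft_torque"])
E
```

```text
7.2167 [-71.6, 72.2, 40.2] [ 0.19553258 -0.25272203 -0.86328015] [ 0.01275269  0.10383374 -0.00615469]
```

Call:
{"fn": "jog_arm", "kwargs": {"moves": [{"fingers":1,"slide":[0,0,0.8],"angular":[0,0,0]},{"fingers":1,"slide":[0,0,1.4],"angular":[0,0,0]},{"fingers":1,"slide":[0,0,1.8],"angular":[0,0,0]},{"fingers":1,"slide":[0,0,1.8],"angular":[0,0,0]}]}}

```text
clock: 7.55
tcp_pos: [0.5251, 0.1572, 0.0386]
orientation: [0.0, 0.017, 1.0, 0.0]
wrist_force: [-1.5, -0.3, 0.8]
finger_gap: 0.0205
grip_force: 78.5
```

```bash
python3 - <<'E'
from h import *
g=get_state();print(g["clock"],instand(g["tcp_pos"]),g["wrist_force"],g["ft_torque"])
E
```

```text
7.55 [-71.4, 72.2, 38.6] [-1.53693979 -0.27371072  0.76715099] [-0.06680197  0.03657978 -0.02280469]
```

Call:
{"fn": "jog_arm", "kwargs": {"moves": [{"fingers":1,"slide":[0,0,0.4],"angular":[0,0,0]},{"fingers":0.3,"slide":[0,0,0.4],"angular":[0,0,0]},{"fingers":0.3,"slide":[0,0,0.4],"angular":[0,0,0]},{"fingers":0.3,"slide":[0,0,0.4],"angular":[0,0,0]},{"fingers":0.3,"slide":[0,0,0.4],"angular":[0,0,0]},{"fingers":0.3,"slide":[0,0,0.4],"angular":[0,0,0]}]}}

```text
clock: 8.05
tcp_pos: [0.5248, 0.1571, 0.0378]
orientation: [-0.0, 0.017, 1.0, -0.0]
wrist_force: [-0.2, 0.4, -0.3]
finger_gap: 0.0601
grip_force: 0.0
```

```bash
python3 - <<'E'
from h import *
g=get_state();print(g["clock"],instand(g["tcp_pos"]),g["wrist_force"],g["finger_gap"],g["grip_force"])
E
```

```text
8.05 [-71.8, 72.2, 37.8] [-0.2423049   0.3814555  -0.31773288] 0.060056687570907576 0.0
```

Call:
{"fn": "jog_arm", "kwargs": {"moves": [{"fingers":0.3,"slide":[0,0,-10],"angular":[0,0,0]},{"fingers":0.3,"slide":[0,0,-35],"angular":[0,0,0]},{"fingers":0.2,"slide":[0,0,-70],"angular":[0,0,0]},{"fingers":0,"slide":[0,0,-105],"angular":[0,0,0]},{"fingers":0,"slide":[0,0,-140],"angular":[0,0,0]},{"fingers":0,"slide":[0,0,-152],"angular":[0,0,0]},{"fingers":0,"slide":[0,0,-152],"angular":[0,0,0]},{"fingers":0,"slide":[0,0,-152],"angular":[0,0,0]}]}}

```text
clock: 8.72
tcp_pos: [0.5254, 0.1572, 0.1912]
orientation: [0.001, 0.017, 1.0, 0.0]
wrist_force: [-0.0, 0.4, -1.3]
finger_gap: 0.0855
grip_force: 0.0
```

```bash
python3 - <<'E'
from h import *
s=read_camera("scene")
x,y=st(0,-.0005);g=plan([x,y,.19]);print(g["clock"],instand(g["tcp_pos"]),g["joint_pos"])
save(s,"p5.png",(290,165,370,225),9)
print([proj(s,[*st(a/1e3,b/1e3),c/1e3]).round(1).tolist() for a,b,c in ((45,72,46),(-39,72,46),(-72,72,46),(-102,72,46),(0,-24,104))])
for k in("pin_handle","rest_notch","head_grip"):print(k,[(np.round(d["point"],1).tolist(),round(d["p"],2)) for d in tip_of(k,s)])
E
```

```text
slide [-72.1, -72.6, -0.3] ang [-0.01, -0.01, -0.0]
8.7667 [-72.1, 72.1, 189.7] [ 1.44411757e-01  2.81153351e-01 -1.28031102e-01  1.16174697e+00
 -1.45062285e-04  1.79322598e-01]
[[344.9, 211.8], [320.0, 202.9], [310.6, 199.5], [302.1, 196.5], [319.0, 211.2]]
pin_handle [([250.9, 187.2], 0.74), ([243.1, 231.0], 0.6), ([311.4, 199.2], 0.47)]
rest_notch [([329.5, 206.6], 0.65)]
head_grip [([325.2, 204.3], 0.6), ([323.0, 231.9], 0.45)]
```

View pics/p5.png

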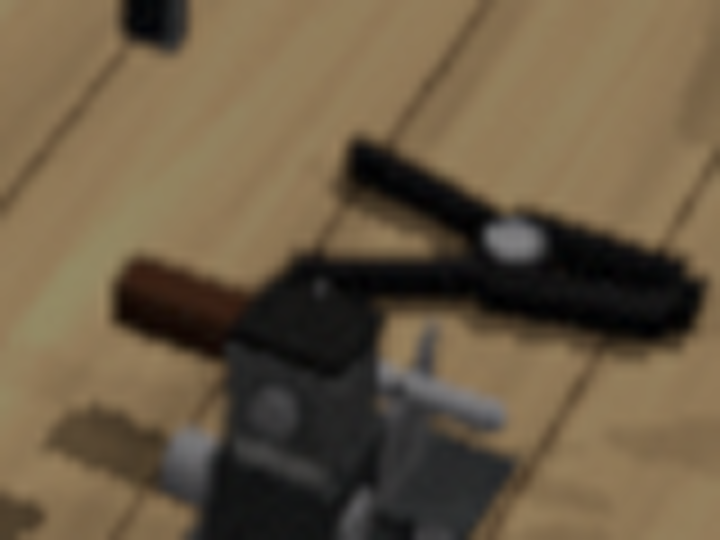

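The pin lies in both notches, with its tip at (344.7,210.8) against a predicted (344.9,211.8). The handle is at (311.4,199.2), also as predicted. The head is free, with the button at (320.5,210.3), so I'll go over it and descend.

Call:
{"fn": "jog_arm", "kwargs": {"moves": [{"fingers":0,"slide":[-30,-30,0],"angular":[0,0,0]},{"fingers":0,"slide":[-58,-58,0],"angular":[0,0,0]},{"fingers":0,"slide":[-73,-72.5,0],"angular":[0,0,0]},{"fingers":0,"slide":[-73,-72.5,0],"angular":[0,0,0]},{"fingers":0,"slide":[-73,-72.5,25],"angular":[0,0,0]},{"fingers":0,"slide":[-73,-72.5,50],"angular":[0,0,0]},{"fingers":0,"slide":[-73,-72.5,75],"angular":[0,0,0]},{"fingers":0,"slide":[-73,-72.5,90],"angular":[0,0,0]},{"fingers":0,"slide":[-73,-72.5,95],"angular":[0,0,0]},{"fingers":0,"slide":[-73,-72.5,95],"angular":[0,0,0]}]}}

```text
clock: 9.75
tcp_pos: [0.5929, 0.0825, 0.0924]
orientation: [-0.003, 0.017, 1.0, -0.0]
wrist_force: [-0.1, -1.2, 0.7]
finger_gap: 0.0852
grip_force: 0.0
```

```bash
python3 - <<'E'
from h import *
x,y=st(0.001,-.0005);g=plan([x,y,.095]);print(g["clock"],instand(g["tcp_pos"]),g["wrist_force"],g["finger_gap"])
E
```

```text
slide [-2.1, -0.4, -2.6] ang [-0.01, -0.31, 0.02]
9.75 [-1.1, -0.1, 92.4] [-0.05555307 -1.15696061  0.6883848 ] 0.08516562928387446
```

Call:
{"fn": "jog_arm", "kwargs": {"moves": [{"fingers":0,"slide":[0,0,0],"angular":[0,0,0]},{"fingers":0,"slide":[0,0,0],"angular":[0,0,0]},{"fingers":1,"slide":[0,0,0],"angular":[0,0,0]},{"fingers":1,"slide":[0,0,0],"angular":[0,0,0]},{"fingers":1,"slide":[0,0,0],"angular":[0,0,0]},{"fingers":1,"slide":[0,0,0],"angular":[0,0,0]},{"fingers":1,"slide":[0,0,0],"angular":[0,0,0]},{"fingers":1,"slide":[0,0,0],"angular":[0,0,0]},{"fingers":1,"slide":[0,0,0],"angular":[0,0,0]},{"fingers":1,"slide":[0,0,0],"angular":[0,0,0]}], "squeeze": 80}}

```text
clock: 10.58
tcp_pos: [0.5958, 0.0831, 0.0962]
orientation: [0.001, 0.017, 1.0, 0.001]
wrist_force: [-0.8, 3.3, 5.7]
finger_gap: 0.033
grip_force: 81.1
```

```bash
python3 - <<'E'
from h import *
g=get_state();print(g["clock"],instand(g["tcp_pos"]),g["wrist_force"],g["ft_torque"],g["finger_gap"],g["grip_force"])
E
```

```text
10.5833 [1.8, 0.7, 96.2] [-0.81018884  3.25455528  5.74496314] [ 0.30828369  0.25494869 -0.04609006] 0.03304446227372669 81.13748878240585
```

The gap of 33 mm shows the button is pressed in. I'll lift.

Call:
{"fn": "jog_arm", "kwargs": {"moves": [{"fingers":1,"slide":[0,0,-3],"angular":[0,0,0]},{"fingers":1,"slide":[0,0,-10],"angular":[0,0,0]},{"fingers":1,"slide":[0,0,-19],"angular":[0,0,0]},{"fingers":1,"slide":[0,0,-28],"angular":[0,0,0]},{"fingers":1,"slide":[0,0,-37],"angular":[0,0,0]},{"fingers":1,"slide":[0,0,-46],"angular":[0,0,0]},{"fingers":1,"slide":[0,0,-55],"angular":[0,0,0]},{"fingers":1,"slide":[0,0,-64],"angular":[0,0,0]},{"fingers":1,"slide":[0,0,-70],"angular":[0,0,0]},{"fingers":1,"slide":[0,0,-73],"angular":[0,0,0]}]}}

```text
clock: 11.42
tcp_pos: [0.5957, 0.0831, 0.1679]
orientation: [0.0, 0.017, 1.0, 0.001]
wrist_force: [3.7, 4.5, -7.0]
finger_gap: 0.0332
grip_force: 80.0
```

```bash
python3 - <<'E'
from h import *
g=get_state();print(g["clock"],instand(g["tcp_pos"]),g["wrist_force"],g["ft_torque"],g["finger_gap"],g["grip_force"])
E
```

```text
11.4167 [1.7, 0.7, 167.9] [ 3.65640922  4.47082262 -7.00727524] [ 0.47858039 -0.68425508 -0.06266529] 0.03318685239140834 79.95053708553314
```

Call:
{"fn": "jog_arm", "kwargs": {"moves": [{"fingers":1,"slide":[0,0,-3],"angular":[0,0,0]},{"fingers":1,"slide":[0,0,-7],"angular":[0,0,0]},{"fingers":1,"slide":[0,0,-11],"angular":[0,0,0]},{"fingers":1,"slide":[0,0,-14],"angular":[0,0,0]},{"fingers":1,"slide":[0,0,-15.5],"angular":[0,0,0]},{"fingers":1,"slide":[0,0,-16.5],"angular":[0,0,0]},{"fingers":1,"slide":[0,0,-16.5],"angular":[0,0,0]},{"fingers":1,"slide":[0,0,-16.5],"angular":[0,0,0]},{"fingers":1,"slide":[0,0,-16.5],"angular":[0,0,0]}]}}

```text
clock: 12.17
tcp_pos: [0.5958, 0.0831, 0.1839]
orientation: [0.0, 0.017, 1.0, 0.001]
wrist_force: [3.7, 5.1, -3.6]
finger_gap: 0.0335
grip_force: 80.0
```

```bash
python3 - <<'E'
from h import *
g=get_state();print(g["clock"],instand(g["tcp_pos"]),g["wrist_force"],g["ft_torque"],g["finger_gap"],g["grip_force"])
s=read_camera("scene")
for k in("pin_handle","head_grip"):print(k,[(np.round(d["point"],1).tolist(),round(d["p"],2)) for d in tip_of(k,s)])
print([proj(s,[*st(a/1e3,b/1e3),c/1e3]).round(1).tolist() for a,b,c in ((0,0,104),(0,0,194),(-72,72,46))])
E
```

```text
12.1667 [1.7, 0.7, 183.9] [ 3.70509355  5.12590406 -3.64393658] [ 0.4641852  -0.62688525 -0.00425758] 0.033488169950313666 80.01501649618149
pin_handle [([246.8, 188.2], 0.67), ([241.9, 227.5], 0.6)]
head_grip [([325.2, 180.6], 0.57)]
[[322.6, 206.4], [324.7, 182.0], [310.6, 199.5]]
```

Call:
{"fn": "jog_arm", "kwargs": {"moves": [{"fingers":1,"slide":[0,0,-0.7],"angular":[0,0,0]},{"fingers":1,"slide":[0,0,-1.4],"angular":[0,0,0]},{"fingers":1,"slide":[0,0,-2],"angular":[0,0,0]},{"fingers":1,"slide":[0,0,-2],"angular":[0,0,0]},{"fingers":1,"slide":[0,0,-2],"angular":[0,0,0]}]}}

```text
clock: 12.73
tcp_pos: [0.5957, 0.0831, 0.1857]
orientation: [0.0, 0.017, 1.0, 0.001]
wrist_force: [3.3, 4.9, -5.5]
finger_gap: 0.0333
grip_force: 80.0
```

```bash
python3 - <<'E'
from h import *
g=get_state();print(g["clock"],instand(g["tcp_pos"]),g["wrist_force"],g["finger_gap"],g["grip_force"])
E
```

```text
12.7333 [1.7, 0.7, 185.7] [ 3.34269438  4.88551412 -5.4741949 ] 0.03326913496654283 80.02012699842453
```

Call:
{"fn": "jog_arm", "kwargs": {"moves": [{"fingers":1,"slide":[0,0,-0.7],"angular":[0,0,0]},{"fingers":1,"slide":[0,0,-1.4],"angular":[0,0,0]},{"fingers":1,"slide":[0,0,-1.4],"angular":[0,0,0]},{"fingers":1,"slide":[0,0,-1.4],"angular":[0,0,0]}]}}

```text
clock: 13.07
tcp_pos: [0.5957, 0.0831, 0.1871]
orientation: [0.0, 0.017, 1.0, 0.001]
wrist_force: [4.0, 3.9, -4.2]
finger_gap: 0.0331
grip_force: 80.0
```

```bash
python3 - <<'E'
from h import *
g=get_state();print(g["clock"],instand(g["tcp_pos"]),g["wrist_force"],g["finger_gap"],g["grip_force"])
t=read_camera("top");s=read_camera("scene");save(s,"end.png",(280,140,380,215),8)
E
```

```text
13.0667 [1.7, 0.7, 187.1] [ 3.98423195  3.9256355  -4.19290792] 0.033136359195123546 80.02139389514923
```

Call:
{"fn": "jog_arm", "kwargs": {"moves": [{"fingers":1,"slide":[0,0,-0.6],"angular":[0,0,0]},{"fingers":1,"slide":[0,0,-1.2],"angular":[0,0,0]},{"fingers":1,"slide":[0,0,-1.2],"angular":[0,0,0]},{"fingers":1,"slide":[0,0,-1.2],"angular":[0,0,0]}]}}

```text
clock: 13.5
tcp_pos: [0.5957, 0.0831, 0.1873]
orientation: [-0.0, 0.017, 1.0, 0.001]
wrist_force: [4.9, 4.2, -10.8]
finger_gap: 0.0332
grip_force: 80.7
```

```bash
python3 - <<'E'
from h import *
g=get_state();print(g["clock"],instand(g["tcp_pos"]),g["wrist_force"],g["finger_gap"],g["grip_force"])
s=read_camera("scene")
print([(np.round(d["point"],1).tolist(),round(d["p"],2)) for d in tip_of("head_grip",s)])
E
```

```text
13.5 [1.7, 0.7, 187.3] [  4.89895153   4.16556454 -10.75438223] 0.033178456874578995 80.74039310216904
[([326.9, 185.2], 0.77), ([171.4, 324.2], 0.15)]
```

The hand has met the end stop (91 mm): the force rose while the TCP stalled. I'll ease off slightly, let it settle and hand in.

Call:
{"fn": "jog_arm", "kwargs": {"moves": [{"fingers":1,"slide":[0,0,0.4],"angular":[0,0,0]},{"fingers":1,"slide":[0,0,0.8],"angular":[0,0,0]},{"fingers":1,"slide":[0,0,0.8],"angular":[0,0,0]},{"fingers":1,"slide":[0,0,0.8],"angular":[0,0,0]},{"fingers":1,"slide":[0,0,0.8],"angular":[0,0,0]},{"fingers":1,"slide":[0,0,0.8],"angular":[0,0,0]}]}}

```text
clock: 14.1
tcp_pos: [0.5957, 0.0831, 0.1873]
orientation: [0.0, 0.017, 1.0, 0.001]
wrist_force: [3.9, 5.4, -6.9]
finger_gap: 0.0333
grip_force: 81.4
```

```bash
python3 - <<'E'
from h import *
g=get_state();print(g["clock"],instand(g["tcp_pos"]),g["wrist_force"],g["finger_gap"],g["grip_force"])
print(hand_in())
E
```

```text
14.1 [1.7, 0.7, 187.3] [ 3.92904457  5.35547449 -6.85844775] 0.033285651461501434 81.37781381607056
the job is handed in; nothing more can be done
None
```

I handed the job in at 14.1 s (no verdict was returned): the pin lies parked in both notches, and the arm is holding the head about 90 mm up at the second stop, button squeezed in (33 mm finger gap, 81 N grip), with no bystander touched as far as I could tell.

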